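# Roll an adjustable wrench down onto a lock nut and tighten it to its stop

## Task

The adjustable wrench lies round the lock nut of the flange with its jaws too wide. Rub the worm with a fingertip, pressing only lightly, until the jaws just fit the nut, then swing the wrench handle clockwise (seen from above) to tighten the nut until its pointer comes up against the stop pin. Do not force it there or push the nut itself with the fingers; keep the wrench flat on the flange throughout, leave it lying round the nut with its jaws still fitting, and leave the other things where they are.

Things in the scene. Friction and masses are not known exactly. Their poses are not given: they have to be found in the camera images.
- flange: Fixed round metal flange standing level, 0 to 8 mm packed up from the worktop: disc 136 mm across, top face 14 mm over the origin (rim below 148 mm across, up to 6 mm). Origin: on the nut's axis; z up. A stop pin, 8 mm thick, rises 20 mm above the disc, 40 mm from the axis, 0.914 rad clockwise (seen from above) of the flange's +x. The stud inside the nut ends 33.5 mm above the origin.
- nut: Hexagon lock nut, 30 mm across flats, 16 mm high above the disc's top face. On top lies a flat pointer (9 mm wide, 3 mm thick) that reaches 46 mm from the axis along the nut's +x. Two flats face the nut's +y and -y. Origin: on its axis, at the height of the disc's top face; z up.
- nut_turn (a joint): Turn of the nut, rad, growing clockwise seen from above; 0 when the pointer lies along the flange's +x. It starts within 0.04 of 0 and comes up firmly against the stop pin at 0.70. It turns stiffly with about 0.35 N m and stays where it is left.
- wrench: Loose steel adjustable wrench, 0.48 kg, 214 mm long, flat on the disc, jaws round the nut. Origin: on its underside, midway between the jaws when they fit, under the nut's axis when seated. x points out of the open jaws, z up; fixed jaw's face at y = +15 mm, sliding jaw on the -y side. Head 16 mm thick, x = -58 to 16. Handle x = -198 to -80, 22 mm wide, z = 3 to 14, 17 to 25 mm over the worktop.
- wrench_grip (a point): Point in the middle of the wrench's handle, 135 mm from the wrench's origin along its -x, 8.5 mm above its underside; a good place to pinch the handle across (22 mm wide). Its axes are the wrench's.
- worm: Knurled worm of the wrench, 18 mm in diameter and 16 mm long, its axis along the wrench's y, in a window of the head, standing 4 mm proud of the head's upper face. Origin: its centre, at x = -36, y = -6, z = 11 mm in the wrench's frame. Its frame turns with it.
- worm_crest (a point): Top of the worm, midway along it: x = -36, y = -6, z = 20 mm in the wrench's frame and along its axes; 4 mm above the head's upper face, 34 to 42 mm above the worktop. A fingertip pressed down here with 10 to 18 N and moved towards the jaws (wrench's +x) rolls the worm by friction and closes the jaws; the other way opens them. Rolling takes about 6 N. Over 30 N of pressure is too much.
- worm_turn (a joint): Turn of the worm, rad, growing as the jaws close: 9 mm of rubbing is 1 rad. It starts between 1.0 and 3.2 and stops at about 5.8 when the jaws fit the nut.
- jaw: Sliding jaw of the wrench, on its -y side. Its frame coincides with the wrench's when the jaws are 37 mm open, and shifts along the wrench's +y as they close.
- jaw_slide (a joint): Travel of the sliding jaw, m, growing as the jaws close: 1.2 mm for each radian of the worm. The opening between the jaws is 37 mm less this travel; the jaws just fit the 30 mm nut at 7.0 mm (fit well enough from 5.8 mm on). The worm holds the jaw up to about 45 N.
- ref_block_1: Bystander: pale rectangular reference block 35x50x12 mm lying beside the flange; origin under its centre.
- oil_bottle: Bystander: small oil bottle, 32 mm across, 77 mm high, upright; origin under its centre.
- marker_1: Bystander: marker pen 16x129x18 mm, lying; origin under its centre.
- bit_box: Bystander: closed flat bit box 58x95x25 mm; origin under its centre.
- tape_black: Bystander: roll of black tape lying flat, 68 mm across, 19 mm high; origin under its centre.

How it is judged:
By the outcome, as a careful person would: the job done as asked, in the order asked, and still so for the second after the job is handed in, with the robot touching nothing.
It also fails if it takes over 72 s, if anything falls off the work surface, if the arm or the gripper's body presses on something with over 40 N, if the wrist force passes 120 N, or if a joint passes its speed limit or range.

## Robot

A 7-joint arm with a two-finger parallel gripper is mounted at the origin on a cart in front of the work surface, level with it; the furniture and walls round the work are solid. World frame = base frame: x ahead of the robot, y to its left, z up, the work surface at z = 0. Lengths are in m, angles in rad, forces in N, time in s.
With the tool pointing down it reaches from about 0.4 to 0.875 m from the base axis. Payload 6.5 kg.
Tool frame: the origin (TCP) lies at the very end of the fingers, on their centre line; the grasp point (between the pads) lies behind it (bot.grip_depth is the z of the grasp point in the tool frame, in m); z points along the fingers, y is the direction in which the jaws open and shut (so a half turn about z gives the same grasp; the last joint's range is limited). The gripper opens to 88 mm and grips with 3 to 60 N. Pads are 18 mm wide; open, the fingers measure 123 mm over their backs; the gripper's body (75 mm by 187 mm) begins 45 mm behind the grasp point.
Start: joints at [-0.066, 0.536, -0.004, 1.538, 0.003, 1.067, -0.071], TCP at [0.65, 0, 0.239] pointing down, gripper open.
Joint ranges: [-2.7, 2.7], [-0.37, 2.16], [-1.27, 1.26], [0.24, 2.4], [-1.31, 4.45], [0.19, 1.91], [-2.76, 2.76]. Speed limits (rad/s): [2.39, 2.39, 3.14, 3.14, 3.14, 3.14, 3.14].

## Interface

Orientations are given as a unit quaternion [x, y, z, w].
In Python, from workcell import bot, hand, planner, get_image, workorder gives the robot as it stands. Calls block until the motion is done:
- bot.movep(position, orientation): joint-space move of the TCP to a pose.
- bot.movel(position, rot=None, feed=0.15): straight line of the TCP; rot=None keeps the orientation; feed is the mean speed in m/s.
- bot.move_j(angles): joint-space move.
- hand.ungrasp() and hand.gripper_close(grip_force=None): open the fingers fully, or close them until they stop; grip_force is the grip in N (None keeps the last).
- bot.sleep(seconds).
- planner.solve_ik(position, orientation): joint angles nearest the present ones, or None.
- get_image(name): name is "scene" or "side" or "wrist"; returns a dict with "color" (400x640x3 uint8, red, green, blue), "range_z" (400x640 float32, m along the optical axis (not along the pixel's ray), 0 where there is no reading), "fx", "fy", "cx", "cy" (pixels), "rvec" (rotation vector, rad) and "tvec" (3), from world to camera coordinates, as OpenCV has them; the wrist camera has in their place "hand_eye" (4x4, takes a point from camera to tool coordinates, whose origin is the TCP and whose axes are the flange's). Camera axes: x right, y down, z forward; pixel columns grow to the right and rows downward; lengths in m; the calibration is good to about 2 mm. A picture is of the moment at which its call begins: read the wrist's pose just before it.
A pose or a line that the arm cannot do raises bot.Unreachable and nothing moves.
- workorder.hand_in(): hands the job in, once; it reports no verdict.
Readings, each from a call of its own:
- bot.read_time(): time.
- bot.read_joint_positions(): joint angles.
- bot.read_qvel(): joint speeds.
- bot.read_joint_efforts(): joint torques, N m.
- bot.read_tcp_pos(): TCP position.
- bot.read_eef_rot(): TCP orientation.
- bot.read_wrist_force(): force on the tool from outside, world axes, zero at the start.
- bot.read_torque(): the same for the moment, N m.
- bot.read_width(): finger opening in m.
Only numpy, scipy, OpenCV 4.12 (cv2) and the standard library are available. Lean on these libraries where they do the work, as an engineer would, in place of code of your own. Each camera call takes 0.05 s, during which the arm holds its last target.

## Working session

There is one attempt and no reset: what is moved stays moved. The work goes in short steps, each a Python script; the robot and the scene stay as the last script left them, time stands still between calls to the robot, and variables do not carry over. Pictures are saved under pics/ and viewed, and the job is handed in when it is done.

```bash
ls; mkdir -p pics
python3 - <<'E'
from workcell import bot, hand, planner, get_image, workorder
import cv2,numpy as np
print(bot.read_time(),bot.read_tcp_pos(),bot.read_eef_rot(),bot.read_width(),bot.grip_depth,bot.read_wrist_force())
for n in ["scene","side","wrist"]:
    d=get_image(n); cv2.imwrite(f"pics/{n}0.png",d["color"][:,:,::-1]); np.savez(f"pics/{n}0.npz",**d)
    print(n,{k:v for k,v in d.items() if k not in("color","range_z")})
E
```

```text
pics
0.0 [6.49399645e-01 1.69925637e-05 2.37847423e-01] [ 7.07052817e-01  7.07160236e-01 -6.34171679e-04 -5.58587131e-04] 0.08819874790388779 -0.0187 [-0.20832593  0.01968051  0.8658794 ]
scene {'fx': 496.75367474296166, 'fy': 496.75367474296166, 'cx': 317.09727006763273, 'cy': 195.6996127230243, 'rvec': array([ 1.02793162, -2.34267301,  1.12902341]), 'tvec': array([0.54408799, 0.11741047, 1.02917595])}
side {'fx': 451.66332827658067, 'fy': 451.66332827658067, 'cx': 313.5730479043869, 'cy': 207.92922946141599, 'rvec': array([ 0.59961628, -2.31357541,  1.55431865]), 'tvec': array([0.54037683, 0.01931319, 0.92291972])}
wrist {'fx': 311.6506178231928, 'fy': 311.6506178231928, 'cx': 322.8477015488698, 'cy': 198.8682084519235, 'hand_eye': array([[-3.06253070e-04, -9.64968943e-01, -2.62363956e-01,
         6.69055611e-02],
       [ 9.99999923e-01, -2.31467174e-04, -3.15951983e-04,
         8.22085123e-05],
       [ 2.44155207e-04, -2.62364033e-01,  9.64968940e-01,
        -1.46678265e-01],
       [ 0.00000000e+00,  0.00000000e+00,  0.00000000e+00,
         1.00000000e+00]])}
```

View pics/scene0.png

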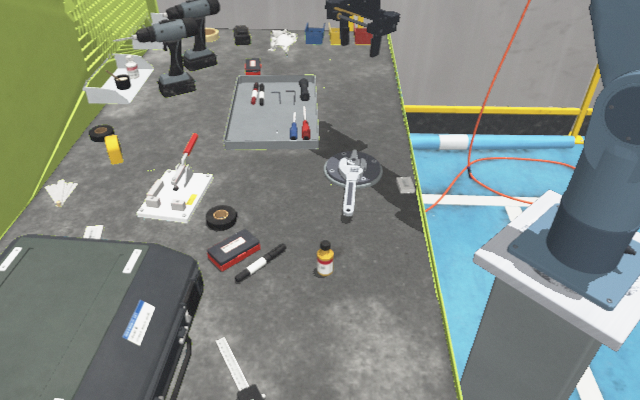

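View pics/side0.png

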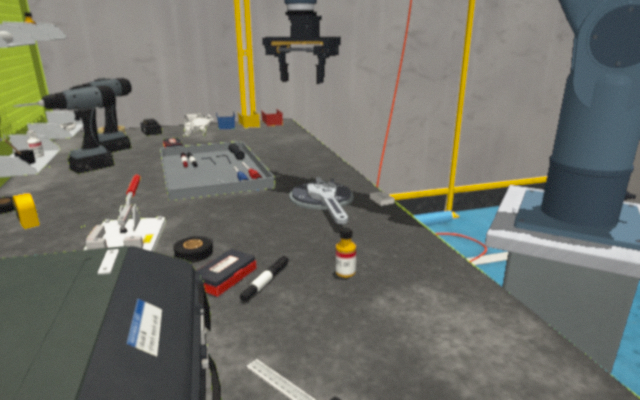

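View pics/wrist0.png

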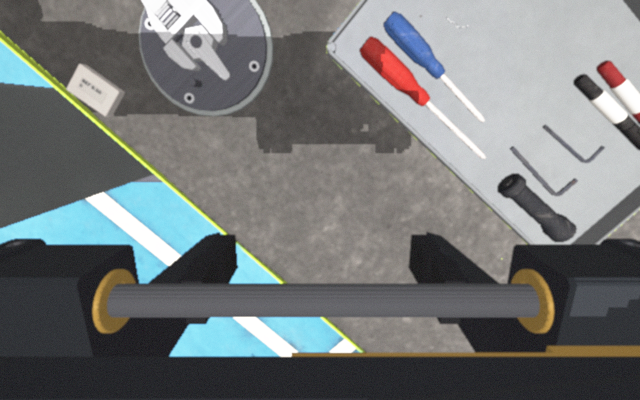

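The scene view shows the flange at about (353,168) with the wrench handle running down to (348,212). The wrist view shows the flange at (205,45), partly cut off. Next I'll deproject these points and get the wrist camera overhead.

```bash
cat > h.py <<'E'
from workcell import bot, hand, planner, get_image, workorder
import cv2,numpy as np
from scipy.spatial.transform import Rotation as R
def T_of(p,q):
    T=np.eye(4);T[:3,:3]=R.from_quat(q).as_matrix();T[:3,3]=p;return T
def cam2world(d,tool=None):
    if "hand_eye" in d: return tool@np.array(d["hand_eye"])
    T=np.eye(4);T[:3,:3]=cv2.Rodrigues(np.array(d["rvec"],float))[0];T[:3,3]=np.array(d["tvec"]).ravel()
    return np.linalg.inv(T)
def ray(d,C,u,v):
    r=np.array([(u-d["cx"])/d["fx"],(v-d["cy"])/d["fy"],1.]);return C[:3,3],C[:3,:3]@r
def on_z(d,C,u,v,z):
    o,r=ray(d,C,u,v);return o+r*(z-o[2])/r[2]
def by_depth(d,C,u,v,w=1):
    z=d["range_z"][v-w:v+w+1,u-w:u+w+1];z=np.median(z[z>0]);o,r=ray(d,C,u,v);return o+r*z
def cloud(d,C):
    v,u=np.mgrid[0:400,0:640];z=d["range_z"].astype(float)
    P=np.stack([(u-d["cx"])/d["fx"]*z,(v-d["cy"])/d["fy"]*z,z],-1)@C[:3,:3].T+C[:3,3]
    P[z==0]=np.nan;return P
def proj(d,C,p):
    c=np.linalg.inv(C)@np.append(p,1);return np.array([d["fx"]*c[0]/c[2]+d["cx"],d["fy"]*c[1]/c[2]+d["cy"]])
def shot(n,name):
    t=T_of(bot.read_tcp_pos(),bot.read_eef_rot())
    d=get_image(n);cv2.imwrite(f"pics/{name}.png",d["color"][:,:,::-1]);np.savez(f"pics/{name}.npz",tool=t,**d);return d,cam2world(d,t)
def load(name):
    f=dict(np.load(f"pics/{name}.npz"));return f,cam2world(f,f.get("tool"))
E
python3 - <<'E'
from h import *
np.set_printoptions(precision=4,suppress=True)
d,C=load("scene0")
for uv in [(353,168),(348,212),(405,185),(325,262),(260,262),(233,248),(221,217)]: print(uv,by_depth(d,C,*uv))
d=dict(np.load("pics/wrist0.npz")); C=cam2world(d,T_of(bot.read_tcp_pos(),bot.read_eef_rot()))
for uv in [(198,42),(92,88),(240,100)]: print(uv,by_depth(d,C,*uv))
E
```

```text
(353, 168) [0.4942 0.166  0.0339]
(348, 212) [0.3909 0.2882 0.0296]
(405, 185) [0.3824 0.1018 0.0122]
(325, 262) [0.3099 0.4341 0.039 ]
(260, 262) [0.4129 0.5131 0.0155]
(233, 248) [0.4722 0.5348 0.0254]
(221, 217) [0.5926 0.4853 0.0013]
(198, 42) [0.5217 0.138  0.0356]
(92, 88) [0.389  0.0953 0.0133]
(240, 100) [0.5552 0.0823 0.014 ]
```

Run:
```python
from h import *
q=[2**-.5,2**-.5,0,0]
bot.movep([0.48,0.13,0.22],q); print(bot.read_time(), bot.read_tcp_pos())
d,C=shot("wrist","w1")
np.set_printoptions(precision=4,suppress=True)
im=cv2.imread("pics/w1.png"); P=cloud(d,C); z=P[...,2]
print(np.nanmin(d["range_z"][d["range_z"]>0]))
```

```text
1.0167 [0.48144165 0.12928302 0.22042605]
0.0500001
```

View pics/w1.png

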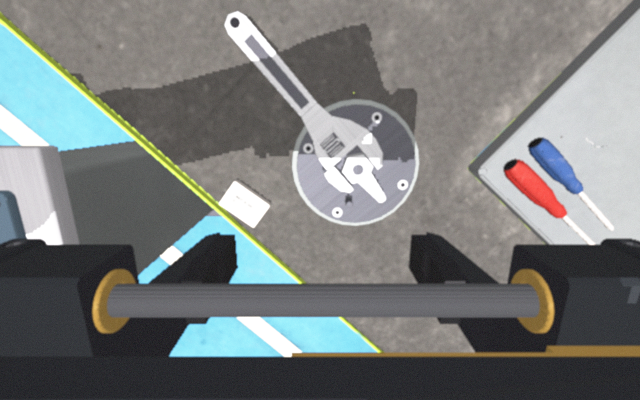

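Run:
```python
import cv2
im=cv2.imread("pics/w1.png"); cv2.imwrite("pics/w1c.png",cv2.resize(im[90:235,280:430],None,fx=5,fy=4.0*1.0,interpolation=cv2.INTER_CUBIC) if 0 else cv2.resize(im[90:235,280:430],None,fx=4,fy=4,interpolation=cv2.INTER_CUBIC))
```

```text
(no output)
```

View pics/w1c.png

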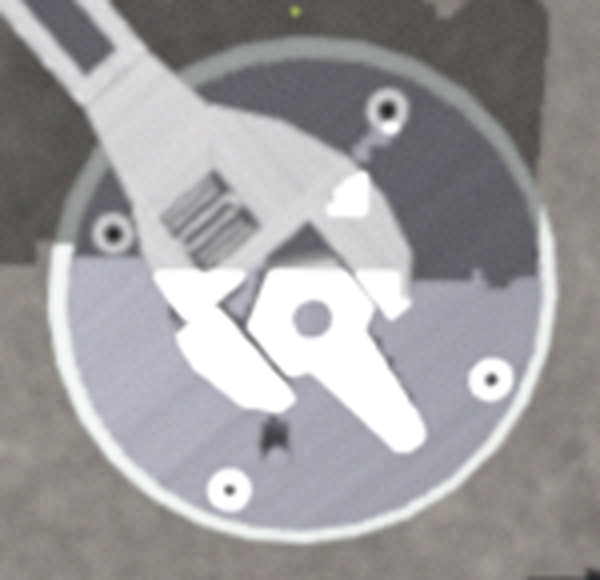

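Run:
```python
from h import *
np.set_printoptions(precision=4,suppress=True)
d,C=load("w1"); P=cloud(d,C)
# flange disc circle: points with z ~ disc top
xy=P[...,:2]; z=P[...,2]
sel=(np.abs(xy[...,0]-0.52)<0.085)&(np.abs(xy[...,1]-0.14)<0.085)
h,e=np.histogram(z[sel],bins=np.arange(-0.004,0.05,0.001)); print(list(zip((e[:-1]*1000).round().astype(int),h)))
for n,u,v in [("end hole",236,21),("stud",357,170),("worm",331,144),("handle",280,80),("table",430,120),("disc",345,210)]: print(n,by_depth(d,C,u,v))
```

```text
[(np.int64(-4), np.int64(0)), (np.int64(-3), np.int64(2)), (np.int64(-2), np.int64(151)), (np.int64(-1), np.int64(1410)), (np.int64(0), np.int64(3567)), (np.int64(1), np.int64(1912)), (np.int64(2), np.int64(229)), (np.int64(3), np.int64(9)), (np.int64(4), np.int64(0)), (np.int64(5), np.int64(6)), (np.int64(6), np.int64(127)), (np.int64(7), np.int64(528)), (np.int64(8), np.int64(509)), (np.int64(9), np.int64(160)), (np.int64(10), np.int64(5)), (np.int64(11), np.int64(1)), (np.int64(12), np.int64(1)), (np.int64(13), np.int64(21)), (np.int64(14), np.int64(445)), (np.int64(15), np.int64(2672)), (np.int64(16), np.int64(3114)), (np.int64(17), np.int64(823)), (np.int64(18), np.int64(53)), (np.int64(19), np.int64(9)), (np.int64(20), np.int64(12)), (np.int64(21), np.int64(9)), (np.int64(22), np.int64(9)), (np.int64(23), np.int64(11)), (np.int64(24), np.int64(7)), (np.int64(25), np.int64(18)), (np.int64(26), np.int64(28)), (np.int64(27), np.int64(31)), (np.int64(28), np.int64(75)), (np.int64(29), np.int64(301)), (np.int64(30), np.int64(700)), (np.int64(31), np.int64(1435)), (np.int64(32), np.int64(1150)), (np.int64(33), np.int64(296)), (np.int64(34), np.int64(300)), (np.int64(35), np.int64(397)), (np.int64(36), np.int64(109)), (np.int64(37), np.int64(13)), (np.int64(38), np.int64(1)), (np.int64(39), np.int64(0)), (np.int64(40), np.int64(0)), (np.int64(41), np.int64(0)), (np.int64(42), np.int64(0)), (np.int64(43), np.int64(0)), (np.int64(44), np.int64(0)), (np.int64(45), np.int64(0)), (np.int64(46), np.int64(0)), (np.int64(47), np.int64(0)), (np.int64(48), np.int64(0)), (np.int64(49), np.int64(0))]
end hole [0.3977 0.2835 0.0299]
stud [0.5185 0.1382 0.0357]
worm [0.4904 0.1658 0.0353]
handle [0.4384 0.2297 0.0299]
table [0.6041 0.1895 0.0008]
disc [0.5078 0.0872 0.0164]
```

```bash
cat > fit.py <<'E'
from h import *
from scipy.optimize import least_squares
def fitall(name,c0=(0.5185,0.138)):
    d,C=load(name); P=cloud(d,C).reshape(-1,3); P=P[~np.isnan(P[:,0])]
    c=np.array(c0); out={}
    r=np.hypot(*(P[:,:2]-c).T)
    m=(r<0.085)&(P[:,2]>0.0055)&(P[:,2]<0.0098)&(r>.06)
    A=P[m]; s=least_squares(lambda x:np.hypot(A[:,0]-x[0],A[:,1]-x[1])-x[2],[*c,.071],loss="soft_l1",f_scale=.002)
    out["flange"]=s.x
    c=s.x[:2]; r=np.hypot(*(P[:,:2]-c).T)
    m=(r<0.06)&(P[:,2]>.012)&(P[:,2]<.019); out["disc_z"]=np.median(P[m,2])
    m=(r>0.09)&(r<.19)&(P[:,2]>.022)&(P[:,2]<.036)
    H=P[m,:2]; v0=np.array([-.12,.145]);v0/=np.linalg.norm(v0)
    # line fit through strip: bin along, use mid of extents
    for _ in range(3):
        n=np.array([-v0[1],v0[0]]); t=(H-c)@v0; w=(H-c)@n
        k=(abs(w)<.03)
        ts=np.arange(.092,.185,.004); mid=[]
        for a in ts:
            q=k&(t>a)&(t<a+.004)
            if q.sum()>8: mid.append((a+.002,(np.percentile(w[q],2)+np.percentile(w[q],98))/2,np.ptp(w[q])))
        mid=np.array(mid); pf=np.polyfit(mid[:,0],mid[:,1],1); 
        v0=v0+n*pf[0]; v0/=np.linalg.norm(v0)
    out["wx_ang"]=np.arctan2(-v0[1],-v0[0]); out["offs"]=np.polyval(pf,0.0); out["width"]=np.median(mid[:,2]); out["handle_z"]=np.median(P[m,2])
    out["endr"]=((H-c)@v0).max(); 
    e=P[(P[:,2]>.022)&(P[:,2]<.036)&(r<.25)][:,:2]-c; e=e[abs(e@np.array([-v0[1],v0[0]]))<.015]; out["end"]=np.percentile(e@v0,99.9)
    # pointer
    m=(r>.028)&(r<.05)&(P[:,2]>out["disc_z"]+.0165+0)&(P[:,2]<out["disc_z"]+.023)
    out["ptr_pts"]=P[m]
    return d,C,out
if __name__=="__main__":
    import sys
    np.set_printoptions(precision=4,suppress=True)
    d,C,o=fitall(sys.argv[1]); print({k:v for k,v in o.items() if k!="ptr_pts"}, np.degrees(o["wx_ang"]))
    a=o["wx_ang"];c=o["flange"][:2]
    print("axis at stud: ", on_z(d,C,357,170,.0355+0) )
E
python3 fit.py w1
python3 - <<'E'
from h import *
np.set_printoptions(precision=4,suppress=True)
d,C=load("w1")
z0=.0157
# crop coords -> image
f=lambda x,y:(280+(x+.5)/4-.5,90+(y+.5)/4-.5)
for n,p,z in [("stud",(312,318),z0+.0195),("ptip",(408,437),z0+.019),("worm",(212,219),z0+.02),("wormcrn",(217,170),z0+.016),("wormcrn2",(260,222),z0+.016),("wormcrn3",(207,268),z0+.016),("wormcrn4",(160,215),z0+.016),("pinbase",(275,440),z0),("bolt1",(388,110),z0),("bolt2",(113,233),z0),("bolt3",(230,490),z0),("bolt4",(491,380),z0)]: print(n,on_z(d,C,*f(*p),z))
E
```

```text
{'flange': array([0.5191, 0.1388, 0.0712]), 'disc_z': np.float64(0.016135470704914306), 'wx_ang': np.float64(-0.855291667131868), 'offs': np.float64(-0.0014037585305778746), 'width': np.float64(0.022719861881361617), 'handle_z': np.float64(0.029774666710088465), 'endr': np.float64(0.1899492309324215), 'end': np.float64(0.19789749435617718)} -49.004602779364106
axis at stud:  [0.5185 0.1381 0.0355]
stud [0.5192 0.139  0.0352]
ptip [0.5467 0.1057 0.0347]
worm [0.4921 0.1655 0.0357]
wormcrn [0.4934 0.1779 0.0317]
wormcrn2 [0.505  0.1643 0.0317]
wormcrn3 [0.4909 0.1521 0.0317]
wormcrn4 [0.4784 0.1662 0.0317]
pinbase [0.5116 0.0997 0.0157]
bolt1 [0.5405 0.1929 0.0157]
bolt2 [0.4651 0.1598 0.0157]
bolt3 [0.4986 0.0844 0.0157]
bolt4 [0.5736 0.1175 0.0157]
```

```bash
cat >> h.py <<'E'
WX=-0.8553
def qyaw(a):  # tool z down, tool x at world angle a
    x=np.array([np.cos(a),np.sin(a),0]);z=np.array([0,0,-1.]);y=np.cross(z,x)
    return R.from_matrix(np.stack([x,y,z],1)).as_quat()
ux=np.array([np.cos(WX),np.sin(WX),0]); uy=np.array([-np.sin(WX),np.cos(WX),0])
CREST=np.array([.4919,.1645,.036])
E
python3 - <<'E'
from h import *
np.set_printoptions(precision=4,suppress=True)
print(bot.read_tcp_pos())
hand.gripper_close(10); print("closed",bot.read_time(),bot.read_width())
q=qyaw(WX+np.pi)
p=CREST-6*ux*1e-3; 
bot.movep([p[0],p[1],.055],q); print(bot.read_time(),bot.read_tcp_pos()-p,bot.read_joint_positions())
bot.sleep(.3); print(bot.read_tcp_pos()-p, bot.read_wrist_force(), R.from_quat(bot.read_eef_rot()).as_matrix())
shot("side","s2");shot("scene","c2");shot("wrist","w2")
E
python3 -c "
import cv2
a=cv2.imread('pics/side0.png')
b=cv2.imread('pics/s2.png')[80:260,240:400]
cv2.imwrite('pics/s2c.png',cv2.resize(b,None,fx=3.3,fy=3.3,interpolation=3))
"
```

```text
[0.4817 0.129  0.2204]
closed 2.3667 0.00042468094585436936
3.0833 [ 0.0007 -0.0001  0.0196] [-0.3059  0.6025 -0.1448  1.9928  0.1562  0.556   0.1545]
[0.0009 0.     0.0202] [-0.2499 -0.0869 -0.2849] [[-0.6552  0.7554  0.0022]
 [ 0.7554  0.6552  0.0005]
 [-0.001   0.002  -1.    ]]
```

View pics/s2c.png

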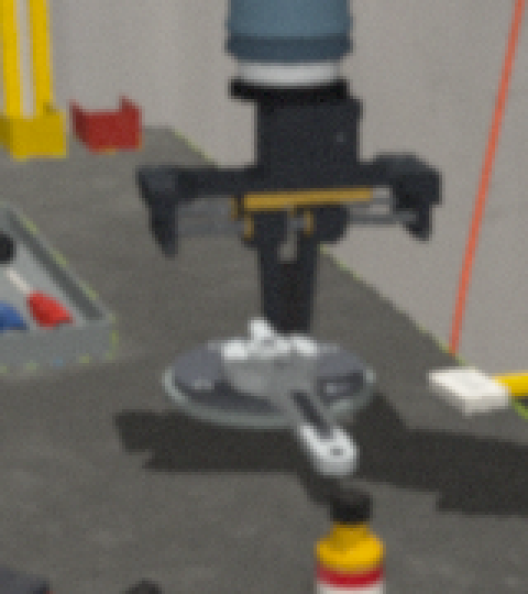

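View pics/w2.png

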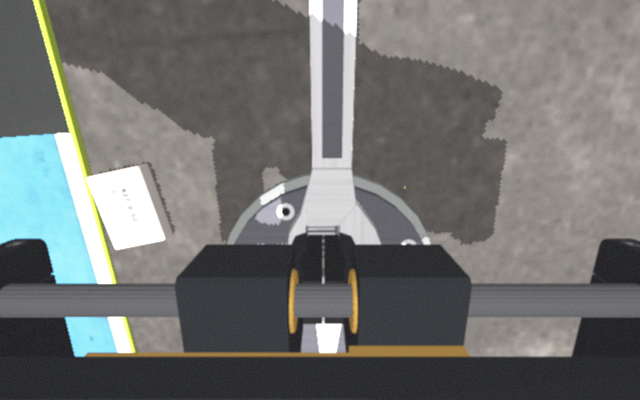

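The wrist view shows the closed tips centred at column 323 over the worm, whose window edge is at (322,231). The handle axis lies to the right at about column 335, as expected. I'll press down in small steps.

Run:
```python
from h import *
np.set_printoptions(precision=4,suppress=True)
f0=np.array(bot.read_wrist_force()); p=CREST-6*ux*1e-3; q=qyaw(WX+np.pi)
bot.movel([p[0],p[1],.040],q,feed=.06)
bot.sleep(.1);f0=np.array(bot.read_wrist_force());print(bot.read_time(),f0,bot.read_tcp_pos())
z=.040
while z>.029:
    z-=.0005
    bot.movel([p[0],p[1],z],q,feed=.02); 
    f=np.array(bot.read_wrist_force())-f0
    print(round(bot.read_time(),2),round(z,4),bot.read_tcp_pos()[2].round(5),f)
    if f[2]>8: break
bot.sleep(.2); print(np.array(bot.read_wrist_force())-f0,bot.read_tcp_pos())
```

```text
4.0333 [ 0.3204 -0.3728 -0.2859] [0.4879 0.1691 0.0399]
4.28 0.0395 0.03962 [ 0.3015  0.2492 -0.5891]
4.53 0.039 0.039 [ 0.0318  0.5061 -0.3782]
4.78 0.0385 0.03848 [-0.1586  0.0499  0.5104]
5.03 0.038 0.03797 [-0.6925  1.2059  0.6244]
5.28 0.0375 0.03748 [-0.4532  0.4535 -0.1389]
5.53 0.037 0.03697 [-0.4428  0.2144  0.2627]
5.78 0.0365 0.03648 [-0.1098  0.238   0.2487]
6.03 0.036 0.036 [0.0963 0.5546 0.8624]
6.28 0.0355 0.03586 [-1.6156  0.0189  5.0792]
6.53 0.035 0.03572 [-3.5666 -0.4343 10.4414]
[-2.8333 -0.276  10.4799] [0.4881 0.1691 0.0357]
```

```bash
cat > rub.py <<'E'
from h import *
np.set_printoptions(precision=3,suppress=True)
q=qyaw(WX+np.pi)
def stroke(f0,z,s0=-6,s1=6,step=2.0,target=14.,lo=None):
    """from contact at s0 to s1 mm along wrench x; returns z and lateral forces"""
    log=[];s=s0
    while s<s1-1e-6:
        s=min(s+step,s1); p=CREST+s*1e-3*ux
        bot.movel([p[0],p[1],z],q,feed=.02)
        f=np.array(bot.read_wrist_force())-f0; a=bot.read_tcp_pos()
        log.append((s,f@ux,f@uy,f[2]))
        print(round(bot.read_time(),2),"s",s,"act",round(float((a-CREST)@ux)*1e3,2),"fx",round(f@ux,2),"fy",round(f@uy,2),"fz",round(f[2],2),"z",round(z,4),round(a[2],4))
        if f[2]>22: z+=.0005
        else: z+=np.clip((f[2]-target)/10000,-.0005,.0005)*.7
    return z,log
def press(f0,s,z,target=12,zmin=.033):
    p=CREST+s*1e-3*ux; f=np.zeros(3)
    while z>zmin:
        bot.movel([p[0],p[1],z],q,feed=.03); f=np.array(bot.read_wrist_force())-f0
        if f[2]>target-2: break
        z-=.0005 if f[2]<target-5 else .0002
    print("pressed",round(z,4),f); return z
def lift(s,z):
    p=bot.read_tcp_pos(); bot.movel([p[0],p[1],z+.006],q,feed=.06)
    p=CREST+s*1e-3*ux; bot.movel([p[0],p[1],z+.006],q,feed=.08); bot.sleep(.05)
    return np.array(bot.read_wrist_force())
E
python3 - <<'E'
from rub import *
f0=np.array([.2,-.1,-.1])
z,l=stroke(f0,.0348)
E
```

```text
6.98 s -4.0 act -4.73 fx -3.48 fy -4.25 fz 13.12 z 0.0348 0.0357
7.23 s -2.0 act -3.43 fx -5.92 fy -3.13 fz 13.76 z 0.0347 0.0356
7.48 s 0.0 act -1.75 fx -6.09 fy -2.98 fz 14.97 z 0.0347 0.0356
7.73 s 2.0 act 0.1 fx -5.54 fy -2.86 fz 14.9 z 0.0348 0.0356
7.98 s 4.0 act 2.01 fx -5.66 fy -3.41 fz 13.37 z 0.0349 0.0356
8.23 s 6.0 act 4.04 fx -7.18 fy -3.75 fz 14.25 z 0.0348 0.0356
```

Run:
```python
from rub import *
z=.0348
f0=np.array([.2,-.1,-.1])
z,l=stroke(f0,z,6,8.5,step=2.5)
for i in range(2):
    f0=lift(-7,.036); print("f0",f0)
    z=press(f0,-7,.0360)
    z,l=stroke(f0,z-.0002,-7,9,step=2.6)
    if np.mean([a[1] for a in l[-2:]])<-9: break
p=bot.read_tcp_pos(); bot.movel([p[0],p[1],.042],q,feed=.06); print(bot.read_time())
```

```text
8.51 s 8.5 act 6.54 fx -6.48 fy -4.06 fz 14.06 z 0.0348 0.0356
f0 [ 0.186 -0.307 -0.235]
pressed 0.035 [-2.192 -1.917 11.386]
10.28 s -4.4 act -5.49 fx -4.72 fy -2.42 fz 15.82 z 0.0348 0.0356
10.57 s -1.8000000000000003 act -3.44 fx -6.37 fy -2.29 fz 15.52 z 0.0349 0.0356
10.85 s 0.7999999999999998 act -1.0 fx -5.99 fy -2.14 fz 14.1 z 0.035 0.0357
11.13 s 3.4 act 1.53 fx -6.09 fy -2.48 fz 14.2 z 0.035 0.0356
11.42 s 6.0 act 4.03 fx -6.53 fy -2.71 fz 14.27 z 0.0351 0.0356
11.7 s 8.6 act 6.48 fx -6.49 fy -2.21 fz 13.64 z 0.0351 0.0356
11.95 s 9 act 6.69 fx -7.25 fy -2.54 fz 14.24 z 0.035 0.0356
f0 [-0.915  0.502 -1.273]
pressed 0.0351 [-0.793 -1.705 11.658]
13.98 s -4.4 act -5.54 fx -3.82 fy -3.37 fz 15.24 z 0.0349 0.0357
14.27 s -1.8000000000000003 act -3.69 fx -5.16 fy -2.39 fz 15.56 z 0.035 0.0356
14.55 s 0.7999999999999998 act -1.32 fx -6.52 fy -2.16 fz 14.91 z 0.0351 0.0357
14.83 s 3.4 act 1.17 fx -5.98 fy -2.41 fz 14.91 z 0.0352 0.0357
15.12 s 6.0 act 3.39 fx -6.72 fy -2.93 fz 14.73 z 0.0352 0.0357
15.4 s 8.6 act 5.54 fx -7.06 fy -1.62 fz 14.62 z 0.0353 0.0356
15.65 s 9 act 5.78 fx -7.5 fy -2.57 fz 13.57 z 0.0353 0.0356
15.925
```

Run:
```python
from rub import *
f0=lift(-7,.036); print("f0",f0)
z=press(f0,-7,.0356)
z,l=stroke(f0,z-.0002,-7,9,step=2.6)
p=bot.read_tcp_pos(); bot.movel([p[0],p[1],.042],q,feed=.06); print(bot.read_time())
```

```text
f0 [0.592 0.287 0.782]
pressed 0.0351 [-2.335 -1.147 10.322]
17.44 s -4.4 act -5.69 fx -6.21 fy -3.32 fz 14.64 z 0.0349 0.0356
17.73 s -1.8000000000000003 act -4.21 fx -8.31 fy -3.35 fz 15.4 z 0.0349 0.0356
18.01 s 0.7999999999999998 act -2.54 fx -9.74 fy -3.29 fz 15.81 z 0.035 0.0356
18.29 s 3.4 act 0.16 fx -9.99 fy -2.61 fz 12.52 z 0.0352 0.0356
18.57 s 6.0 act 2.16 fx -10.93 fy -1.79 fz 15.12 z 0.0351 0.0356
18.86 s 8.6 act 5.45 fx -8.89 fy -3.32 fz 12.09 z 0.0351 0.0356
19.11 s 9 act 5.47 fx -10.98 fy -2.14 fz 14.54 z 0.035 0.0356
19.3917
```

Lateral force now holds at about 0.7 of the pressing force, which looks like the finger slipping on a stopped worm. I'll check in an image.

```bash
python3 - <<'E'
from h import *
bot.movep([0.48,0.13,0.20],[2**-.5,2**-.5,0,0]); hand.ungrasp(); print(bot.read_time(), bot.read_tcp_pos())
shot("wrist","w3"); im=cv2.imread("pics/w3.png"); cv2.imwrite("pics/w3c.png",cv2.resize(im[90:240,280:430],None,fx=4,fy=4,interpolation=3))
E
python3 fit.py w3
```

```text
21.4083 [0.48001167 0.12996164 0.20000924]
{'flange': array([0.5191, 0.1388, 0.0713]), 'disc_z': np.float64(0.016164666882546586), 'wx_ang': np.float64(-0.8803501425087537), 'offs': np.float64(-5.415890089531358e-05), 'width': np.float64(0.022904141187060346), 'handle_z': np.float64(0.02969848080905635), 'endr': np.float64(0.18996497092954143), 'end': np.float64(0.19751651203843038)} -50.440347659492154
axis at stud:  [0.5145 0.1424 0.0355]
```

View pics/w3c.png

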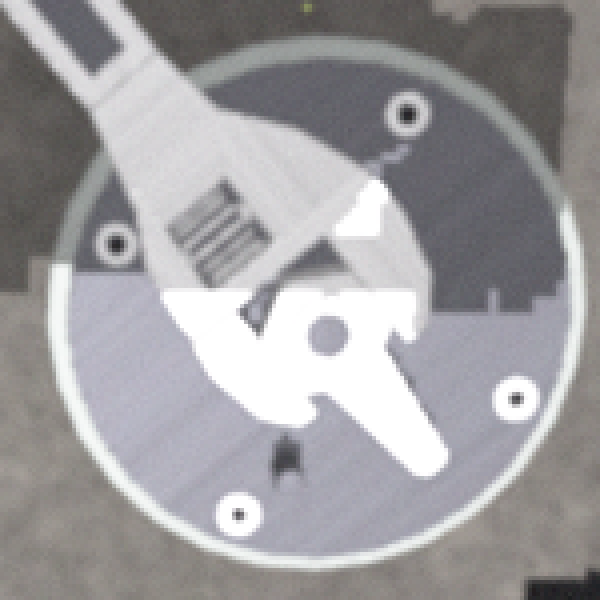

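The jaws now sit against the nut flats on both sides in crop w3c, around (330,330). The pointer tip is at (432,465) and the stop pin at (285,458). The wrench fit gives an angle of -50.4° and an offset near 0. Next I'll pinch the handle.

```bash
cat > sw.py <<'E'
from h import *
np.set_printoptions(precision=3,suppress=True)
c=np.array([.5191,.1388]); W0=-.8803; Rg=.135; ZG=.0075
def pose(th,z=ZG):
    a=W0+np.pi-th; return np.array([c[0]+Rg*np.cos(a),c[1]+Rg*np.sin(a),z]),qyaw(a)
def tang(th):  # clockwise tangential dir
    a=W0+np.pi-th; return np.array([np.sin(a),-np.cos(a),0]), np.array([np.cos(a),np.sin(a),0])
E
python3 - <<'E'
from sw import *
p,q=pose(0,.09); bot.movep(p,q); print(bot.read_time())
p,q=pose(0); 
bot.movel(p,q,feed=.08); bot.sleep(.1); f0=np.array(bot.read_wrist_force());t0=np.array(bot.read_torque()); print(bot.read_time(),f0,bot.read_tcp_pos()-p)
hand.gripper_close(8); print(bot.read_time(),bot.read_width())
bot.sleep(.1);print(np.array(bot.read_wrist_force())-f0,bot.read_torque()-t0,bot.read_tcp_pos()-p)
np.save("f0.npy",np.array([f0,t0]))
d,C=shot("side","s4");cv2.imwrite("pics/s4c.png",cv2.resize(d["color"][100:280,220:420,::-1],None,fx=3,fy=3))
E
```

```text
22.1583
23.4417 [0.04  0.288 0.335] [0. 0. 0.]
24.45 0.02207854749083249
[ 0.05   0.223 -0.783] [-0.005 -0.029  0.008] [ 0.  0. -0.]
```

View pics/s4c.png

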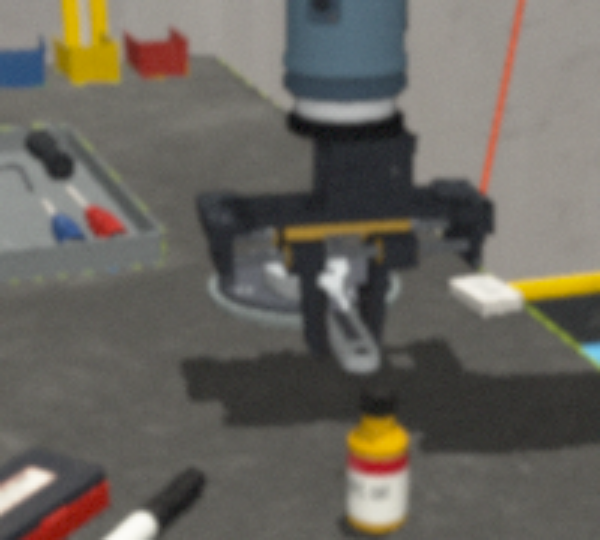

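The side view shows both fingers straddling the handle at about (345,320) in the crop, and the finger opening reads 22.1 mm. Now I'll swing clockwise while watching the force.

```bash
cat >> sw.py <<'E'
def go(ths,feed,lim):
    f0,t0=np.load("f0.npy")
    for th in ths:
        p,q=pose(th); bot.movel(p,q,feed=feed)
        f=np.array(bot.read_wrist_force())-f0; m=np.array(bot.read_torque())-t0; t,r=tang(th); a=np.array(bot.read_tcp_pos())
        act=W0+np.pi-np.arctan2(*(a[:2]-c)[::-1])
        print(round(bot.read_time(),2),"th",round(th,3),"act",round(act,4),"ft",round(f@t,2),"fr",round(f@r,2),"fz",round(f[2],2),"mz",round(m[2],3))
        if -(f@t)>lim: print("limit"); return th
    return th
E
python3 - <<'E'
from sw import *
go([.02,.06,.12,.18,.24],.04,6)
E
```

```text
24.85 th 0.02 act 0.0113 ft -5.33 fr -0.33 fz 4.94 mz 0.109
25.13 th 0.06 act 0.0505 ft -5.45 fr 0.31 fz 3.17 mz -0.042
25.48 th 0.12 act 0.1127 ft -5.21 fr -0.38 fz 3.22 mz -0.042
25.83 th 0.18 act 0.1774 ft -3.78 fr -0.41 fz 2.68 mz -0.027
26.18 th 0.24 act 0.242 ft -2.87 fr 0.47 fz 0.07 mz -0.132
```

Run:
```python
from sw import *
go([.30,.36,.42,.48,.54,.59],.04,7.5)
bot.sleep(.1); f0,t0=np.load("f0.npy"); print(np.array(bot.read_wrist_force())-f0)
shot("scene","c5");
```

```text
26.53 th 0.3 act 0.3029 ft -1.49 fr -0.41 fz -1.05 mz -0.168
26.88 th 0.36 act 0.3623 ft -2.25 fr 0.21 fz -1.17 mz -0.105
27.23 th 0.42 act 0.4217 ft -2.28 fr -0.05 fz -1.3 mz -0.21
27.58 th 0.48 act 0.482 ft -1.97 fr 0.51 fz -1.62 mz -0.131
27.93 th 0.54 act 0.5419 ft -3.24 fr -0.19 fz -1.45 mz -0.192
28.25 th 0.59 act 0.5913 ft -2.79 fr 0.15 fz -1.0 mz -0.192
[-0.877  0.321 -2.726]
```

```bash
sed -i 's/ZG=.0075/ZG=.0073/' sw.py
python3 - <<'E'
from sw import *
go([.62,.64,.65,.66,.67,.68,.69,.70],.03,5.0)
bot.sleep(.1); f0,t0=np.load("f0.npy"); f=np.array(bot.read_wrist_force())-f0;print(f, f@tang(.69)[0])
E
```

```text
28.68 th 0.62 act 0.6172 ft -4.4 fr -0.24 fz 1.87 mz -0.029
28.93 th 0.64 act 0.6373 ft -5.0 fr 1.04 fz 2.96 mz -0.065
limit
[-5.377  0.213  3.496] -5.377066760622858
```

```bash
sed -i 's/ZG=.0073/ZG=.0074/' sw.py
python3 - <<'E'
from sw import *
go([.65,.66,.668,.676,.684,.692],.03,5.6)
bot.sleep(.1); f0,t0=np.load("f0.npy"); f=np.array(bot.read_wrist_force())-f0;print(f, f@tang(.69)[0])
E
```

```text
29.28 th 0.65 act 0.647 ft -4.62 fr 1.11 fz 2.04 mz -0.114
29.53 th 0.66 act 0.656 ft -5.62 fr 0.33 fz 2.24 mz -0.085
limit
[-4.831 -0.312  3.045] -4.831208106468056
```

Run:
```python
from h import *
d,C=shot("scene","c6"); a=cv2.resize(d["color"][140:200,310:400,::-1],None,fx=7,fy=7,interpolation=3); cv2.imwrite("pics/c6c.png",a)
d,C=shot("side","s6"); a=cv2.resize(d["color"][170:230,280:370,::-1],None,fx=7,fy=7,interpolation=3); cv2.imwrite("pics/s6c.png",a)
d,C=shot("wrist","w6")
```

```text
(no output)
```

View pics/c6c.png

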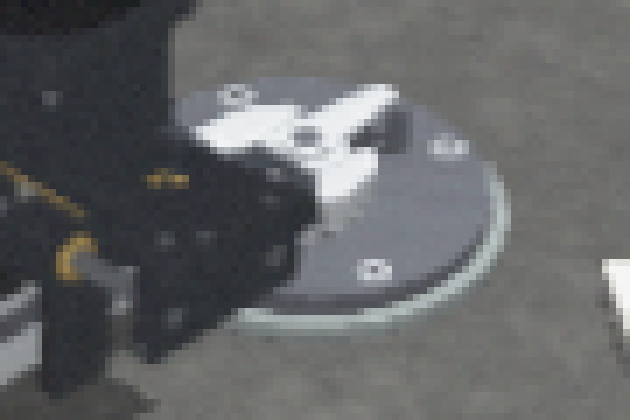

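View pics/s6c.png

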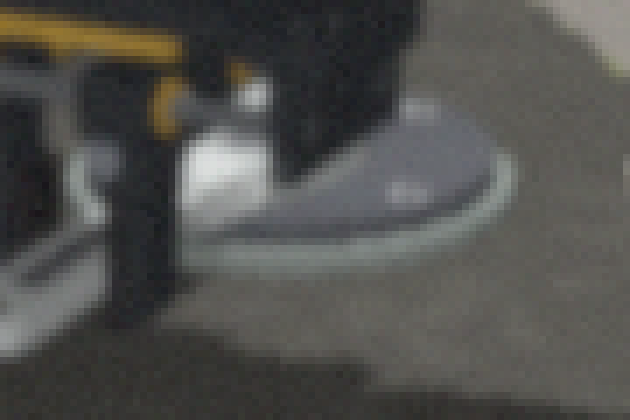

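```bash
sed -i 's/ZG=.0074/ZG=.0075/' sw.py
python3 - <<'E'
from sw import *
go([.664,.668,.672,.676],.03,6.5)
bot.sleep(.1); f0,t0=np.load("f0.npy"); f=np.array(bot.read_wrist_force())-f0;print(f, f@tang(.69)[0])
E
```

```text
30.03 th 0.664 act 0.6606 ft -4.6 fr 1.57 fz 1.51 mz -0.036
30.28 th 0.668 act 0.6646 ft -4.61 fr 1.56 fz 2.08 mz -0.062
30.53 th 0.672 act 0.6686 ft -4.69 fr 0.87 fz 1.88 mz -0.064
30.78 th 0.676 act 0.6727 ft -4.87 fr 2.19 fz 1.68 mz -0.025
[-5.039  1.328  1.606] -5.038101923161391
```

Run:
```python
from sw import *
go(np.arange(.681,.735,.005),.03,6.3)
bot.sleep(.1); f0,t0=np.load("f0.npy"); f=np.array(bot.read_wrist_force())-f0;print(f, f@tang(.7)[0])
```

```text
31.13 th 0.681 act 0.6779 ft -5.37 fr 0.92 fz 1.56 mz -0.03
31.38 th 0.686 act 0.6827 ft -5.84 fr 1.15 fz 1.59 mz -0.064
31.63 th 0.691 act 0.6878 ft -6.71 fr 1.06 fz 2.53 mz -0.017
limit
[-5.538  1.353  2.363] -5.550763960049422
```

Run:
```python
from h import *
d,C=shot("scene","c7"); 
ims=[]
for n in ["c5","c6","c7"]:
    a=cv2.imread(f"pics/{n}.png")[145:175,340:385]; ims.append(cv2.resize(a,None,fx=8,fy=8,interpolation=cv2.INTER_CUBIC))
cv2.imwrite("pics/cmp.png",np.vstack(ims)[:, :])
cc=np.array([.5191,.1388])
for ang in np.arange(-1.75,-1.4,.07): print(round(ang,2), proj(d,C,[cc[0]+.046*np.cos(ang),cc[1]+.046*np.sin(ang),.0352]).round(1))
print("axis",proj(d,C,[*cc,.0355]).round(1))
```

```text
-1.75 [368.3 153.5]
-1.68 [367.5 152.9]
-1.61 [366.6 152.3]
-1.54 [365.7 151.8]
-1.47 [364.7 151.3]
-1.4 [363.7 150.8]
axis [353.4 158.9]
```

View pics/cmp.png

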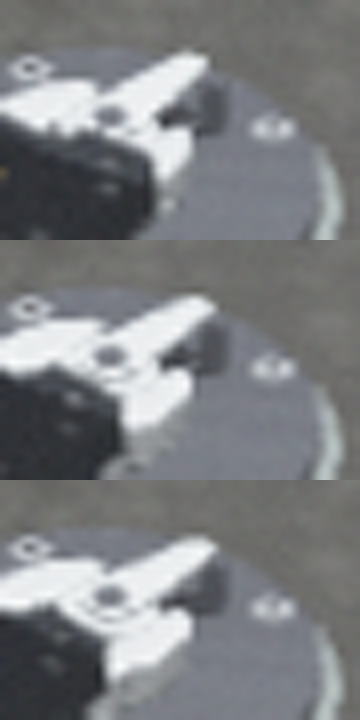

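Run:
```python
from sw import *
f0,t0=np.load("f0.npy")
for th in np.arange(.694,.75,.004):
    p,q=pose(th); bot.movel(p,q,feed=.03); fs=[];ac=[]
    for _ in range(6):
        fs.append(np.array(bot.read_wrist_force())-f0); a=np.array(bot.read_tcp_pos()); ac.append(W0+np.pi-np.arctan2(*(a[:2]-c)[::-1])); bot.sleep(.015)
    f=np.mean(fs,0);t,r=tang(th);act=np.mean(ac)
    print(round(bot.read_time(),2),round(th,3),"lag",round(th-act,4),"ft",round(f@t,2),"fz",round(f[2],2),"mz",round(bot.read_torque()[2]-t0[2],3))
    if -(f@t)>7: print("lim");break
```

```text
32.13 0.694 lag 0.0038 ft -5.19 fz 1.76 mz -0.051
32.48 0.698 lag 0.0035 ft -4.66 fz 1.68 mz -0.041
32.83 0.702 lag 0.0035 ft -4.82 fz 1.51 mz -0.014
33.18 0.706 lag 0.0056 ft -5.92 fz 2.18 mz 0.01
33.53 0.71 lag 0.0081 ft -6.46 fz 3.1 mz 0.016
33.88 0.714 lag 0.0105 ft -7.41 fz 3.67 mz 0.039
lim
```

The stop is clear: from th = 0.706 the lag grows with every step, so the handle is held at about 0.70 rad. I'll relax the load, release, and retreat to look.

```bash
python3 - <<'E'
from sw import *
f0,t0=np.load("f0.npy")
p,q=pose(.706); bot.movel(p,q,feed=.03); bot.sleep(.1); f=np.array(bot.read_wrist_force())-f0; print(f@tang(.706)[0],f)
hand.ungrasp(); print(bot.read_time(),bot.read_width())
p[2]=.10; bot.movel(p,q,feed=.12)
bot.movep([0.48,0.13,0.20],[2**-.5,2**-.5,0,0]); bot.sleep(.2); print(bot.read_time())
shot("wrist","w8"); im=cv2.imread("pics/w8.png"); cv2.imwrite("pics/w8c.png",cv2.resize(im[90:240,280:430],None,fx=4,fy=4,interpolation=3))
E
sed -i 's/v0=np.array(\[-.12,.145\])/v0=np.array([-.12,.145]) if "w8" not in name else np.array([.0,.19])/' fit.py; python3 fit.py w8
```

```text
-4.465943740345033 [-4.44   1.703  1.505]
35.2917 0.08835171382976886
37.1583
{'flange': array([0.5191, 0.1388, 0.0713]), 'disc_z': np.float64(0.016141207488256815), 'wx_ang': np.float64(-1.5755098597953123), 'offs': np.float64(0.0007025179141318926), 'width': np.float64(0.022474785225710236), 'handle_z': np.float64(0.029516511627955322), 'endr': np.float64(0.15865882095871686), 'end': np.float64(0.15830186425485274)} -90.27006554751947
axis at stud:  [0.5138 0.1441 0.0355]
```

View pics/w8.png

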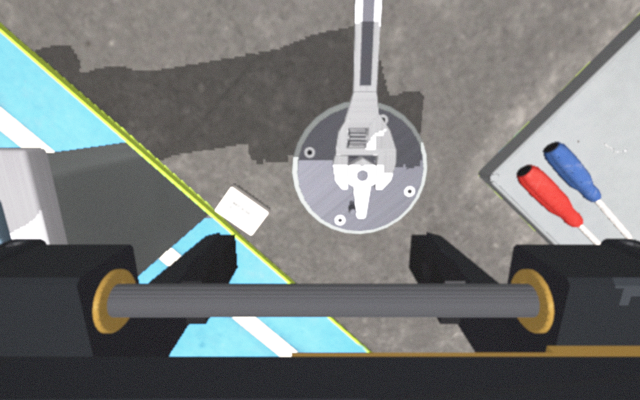

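View pics/w8c.png

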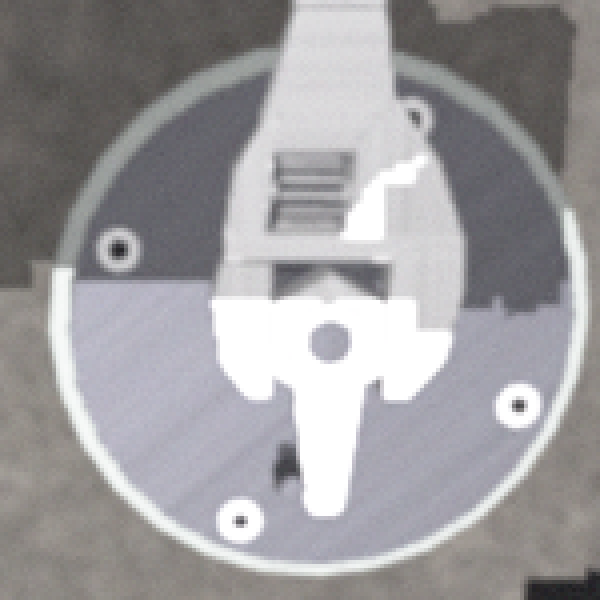

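The final wrist view shows the pointer's left edge at about (300,480) in the crop, against the stop pin at (288,465). The jaws still close on the nut around (330,340), and the wrench lies flat. I'll hand in.

Run:
```python
from h import *
print(bot.read_time()); print(workorder.hand_in()); print(bot.read_time())
```

```text
37.2083
the job is handed in; nothing more can be done
None
the job is handed in; nothing more can be done
```

The jaws are closed onto the nut, and the nut is tightened until its pointer meets the stop pin. I handed in at about 37 s; the hand-in gives no verdict.

- **Closing the jaws:** I rubbed the worm with the closed fingertips in four strokes, pressing 11–16 N. On the last stroke the sideways force settled at about 0.7 of the pressing force, so the finger was slipping on a stopped worm. The next picture showed no gap between the jaws and the nut.
- **Tightening:** I pinched the handle and swung it clockwise. Resistance stayed at about 1.5–6.7 N until 0.70 rad. From there the arm fell behind its target at every step and the force rose to 7.4 N, so I stopped, eased off and let go.
- **Last checks:**
  - The final picture shows the pointer against the pin and the jaws still fitting.
  - Handle height is unchanged at 29.5 mm, against 29.7 mm before the swing.
  - The wrench turned 0.695 rad between pictures.
  - The nearby reference block looked unmoved. I did not re-measure the other bystanders, though the arm never went near them.
- **Not clear-cut:**
  - The turning force was noisy, so it crossed my first, lower limits several times before the real stop. I judged the stop from the arm falling behind its target.
  - For part of the swing the fingers were pulling up on the handle by about 1–3 N, so I lowered them slightly. No picture taken showed the wrench lifting.

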